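Eject the brass slug

TASK

Two green ejector blocks stand on the bench, one holding a brass slug and the other a steel one, each sunk flush in its pocket. Press down the red lever of the block that holds the brass slug so that the slug rises, then take hold of it, lift it out and set it down (do not drop it) standing upright inside the blue tray. Leave the steel slug seated in its block.

Things in the scene. Friction and masses are not known exactly. Their poses are not given: they have to be found in the camera images.
- brass_slug: Brass cylinder, 36 mm across, 40 mm high, 200 g (all sizes in mm); origin at the centre of its underside, z up. Starts sunk in the round pocket (gap 1.5) of a green block 90 x 90 x 60 high: underside 20 above the bench, top flush with the block's. Its block's lever lifts it straight up, in proportion, by 26 at full travel; it then stands 26 proud and stays up.
- lever_a_pad (a point): Centre of the top of the red press pad (diameter 40 mm) on the lever of the brass slug's block. The lever sticks out of the side facing the robot; the pad is 122 from the slug's axis and 66 above the bench. Pressed from above it goes down 31 to a hard stop (2 sideways) against a steady drag of 6 to 10 N; no spring: it stays where it is left. Either block may be on either side.
- tray: Shallow blue open tray, fixed to the bench, 130 mm (its x) x 160 mm (its y), walls 4 mm thick and 14 mm high, floor 4 mm thick; origin at the centre of its underside, z up.
- steel_slug: Steel cylinder, otherwise like the brass one (origin at the centre of its underside), seated flush in the other, identical green block, whose red lever must not be worked. The blocks are fixed to the bench. A white jar 85 high, a screwdriver and a wrench lie loose beyond the blocks, farther from the robot.
Things that resemble listed ones, but are neither listed nor needed, are in the scene too. Several things have the shape of the tray; the one meant has the colours described above.

How it is judged:
By the outcome, as a careful person would: the job done as asked, in the order asked, and still so for the second after the job is handed in, with the robot touching nothing.
It also fails if it takes over 51 s, if anything falls off the work surface, if the arm or the gripper's body presses on something with over 40 N, if the wrist force passes 120 N, or if a joint passes its speed limit or range.

ROBOT

A 6-joint arm with a two-finger parallel gripper is mounted at the origin on the work surface. World frame = base frame: x ahead of the robot, y to its left, z up, the work surface at z = 0. Lengths are in m, angles in rad, forces in N, time in s.
With the tool pointing down it reaches from about 0.375 to 0.975 m from the base axis. Payload 3.8 kg.
Tool frame: the origin (TCP) lies midway between the tips of the shut fingers; the grasp point (between the pads) lies 19 mm behind it; z points along the fingers, y is the line along which they close (so a half turn about z gives the same grasp; the last joint's range is limited). The gripper opens to 85 mm and grips with 20 to 120 N. Pads are 22 mm wide; open, the fingers measure 114 mm over their backs; the gripper's body (76 mm by 85 mm) begins 54 mm behind the grasp point. The pads swing forward as they close: fully open they stand 13 mm farther back than shut.
Start: joints at [-1.151, 0.264, 1.604, -0, 1.274, -0.037], TCP at [0.298, -0.606, 0.231] pointing down, gripper open.
Joint ranges: [-2.63, 2.63], [-0.94, 2.18], [0.31, 2.57], [-1.31, 4.45], [0, 2.66], [-2.55, 2.55]. Speed limits (rad/s): [2.57, 2.57, 3.14, 3.14, 3.14, 3.14].

INTERFACE

Orientations are given as a rotation vector (axis times angle).
In Python, from workcell import bot gives the robot as it stands.
- The arm moves only by the tool step_arm, never from a script. Its argument "motion" is a list of rows, each a list of 5 numbers: the finger opening in cm, from 0 to 8.54, then the shift along the tool's x, y, z in cm, then the turn about the tool's z in degrees. In form: [[claw, dx, dy, dz, twist], ...]. A call has 1 to 20 rows; each row is the pose to reach, as a shift and turn from the pose commanded when the call began, along the tool's axes at that moment; what a row does not reach only later rows make up. A row lasts 1/10 s, in which the tool goes at most 50 mm and 8.59 degrees, less where a joint would pass 70% of its speed; a pose out of reach is approached as far as the arm can. A call with a gripper value outside its range is refused whole. The fingers move at their own pace and stop on an object; "force" is the grip in N (left out, the last holds). Time passes only in rows, so rows that repeat a pose let the fingers close. It gives the time, the measured TCP pose, the force, the opening and the grip force at its end, in the units of the state.
- bot.read_state(): the state, without advancing time (a new reading comes with each control period).
- bot.read_camera(name): name is "scene" or "top" or "wrist"; returns (picture, depth): 384x512x3 uint8, red, green, blue; 384x512 float32, m along the optical axis (not along the pixel's ray), 0 where there is no reading.
- bot.calibration(name): a dict with "mtx" (3x3 intrinsics, pixels), "k1" (the pictures are not rectified: a ray, as slopes to the right and down, at radius r is drawn at 1 + k1 r^2 times it, then the intrinsics apply), "origin" and "orientation" of the camera in the world; the wrist camera has in their place "T_tool_cam" (4x4, takes a point from camera to tool coordinates, whose origin is the TCP and whose axes are the flange's). Camera axes: x right, y up, looking along -z (the intrinsics and any distortion apply to the point x, -y, -z); pixel columns grow to the right and rows downward; lengths in m; the calibration is good to about 2 mm. A picture is of the moment at which its call begins: read the wrist's pose just before it. calibration takes no time and is no camera call.
- bot.finish_job(): hands the job in; it is judged then, once.
The state is a dict: "time": time; "q": joint angles; "joint_vel": joint speeds; "joint_torque": joint torques, N m; "tool_pos": TCP position; "tcp_rot": TCP orientation; "wrist_force": force on the tool from outside, world axes, zero at the start; "torque": the same for the moment, N m; "width": opening from 0.0 (shut) to 1.0 (fully open); "grip_force": force on a finger pad.
Only numpy, scipy, OpenCV 4.12 (cv2) and the standard library are available. Lean on these libraries where they do the work, as an engineer would, in place of code of your own. Each camera call takes 0.05 s, during which the arm holds its last target. There are 200 camera calls.

## Working session

There is one attempt and no reset: what is moved stays moved. The work goes in short steps, Python scripts to look and compute and a tool call to move; the robot and the scene stay as the last step left them, time stands still between calls to the robot, and variables do not carry over. Pictures are saved under pics/ and viewed, at most 10 in all, crops included, and the job is handed in when it is done.

Besides the shell and the picture viewer there is one more tool, called in YAML: its name, and indented under it one key for each argument. step_arm: Moves the arm, as the interface text tells. Its arguments: {"type":"object","properties":{"motion":{"type":"array","items":{"type":"array","items":{"type":"number"}}},"force":{"type":"number"}},"required":["motion"]}

```bash
mkdir -p pics; cat > h.py <<'E'
import numpy as np, cv2
from scipy.spatial.transform import Rotation as R
from workcell import bot
def campose(n,st=None):
    c=bot.calibration(n)
    if n=="wrist":
        T=np.eye(4);T[:3,:3]=R.from_rotvec(st["tcp_rot"]).as_matrix();T[:3,3]=st["tool_pos"]
        T=T@np.array(c["T_tool_cam"]);return c,T[:3,3],T[:3,:3]
    o=np.array(c["orientation"],float)
    return c,np.array(c["origin"]),(R.from_rotvec(o).as_matrix() if o.size==3 else o.reshape(3,3))
def rays(c,Rm,uv):
    k=np.array([c["k1"],0,0,0,0],float)
    p=cv2.undistortPoints(np.array(uv,float).reshape(-1,1,2),np.array(c["mtx"],float),k).reshape(-1,2)
    return np.c_[p[:,0],-p[:,1],-np.ones(len(p))]@Rm.T
def onplane(n,uv,z,st=None):
    c,o,Rm=campose(n,st);d=rays(c,Rm,uv);return o+d*((z-o[2])/d[:,2])[:,None]
E
python3 - <<'E'
from h import *
st=bot.read_state();print(st)
for n in("scene","top"):
    c=bot.calibration(n);print(n,c)
    p,d=bot.read_camera(n);cv2.imwrite(f"pics/{n}0.png",p[:,:,::-1]);np.savez(f"{n}0.npz",p=p,d=d)
E
```

```text
{'time': 0.0, 'q': array([-1.15091811e+00,  2.64776424e-01,  1.60541687e+00, -2.38796950e-05,
        1.27368511e+00, -3.68695537e-02]), 'joint_vel': array([ 0.00033942, -0.00049612, -0.00025311,  0.00011186, -0.00019439,
        0.00123723]), 'joint_torque': array([ 3.86465599e-04, -5.15112376e+01, -3.67314005e+01,  3.48389358e-05,
        1.30702194e-02,  1.86037170e-06]), 'tool_pos': array([ 0.29740059, -0.60511799,  0.22992319]), 'tcp_rot': array([-3.05783975e+00, -7.10741174e-01,  7.18078503e-04]), 'wrist_force': array([-0.08031188, -0.05577166,  0.34289217]), 'torque': array([0.01036035, 0.0481538 , 0.03651358]), 'grip_force': 0.0, 'width': 0.9979466370744032}
scene {'mtx': array([[427.96502198,   0.        , 254.62999112],
       [  0.        , 427.96502198, 191.82676641],
       [  0.        ,   0.        ,   1.        ]]), 'k1': -0.0013760700205730481, 'origin': array([ 1.07444978, -0.40892097,  0.92090928]), 'orientation': array([0.69064038, 0.29812026, 0.80676311])}
top {'mtx': array([[442.87725146,   0.        , 253.45724696],
       [  0.        , 442.87725146, 196.79543465],
       [  0.        ,   0.        ,   1.        ]]), 'k1': -0.06954827079397637, 'origin': array([0.35842557, 0.11420913, 1.22950638]), 'orientation': array([ 0.09263432, -0.11861573, -1.56451588])}
```

View pics/top0.png

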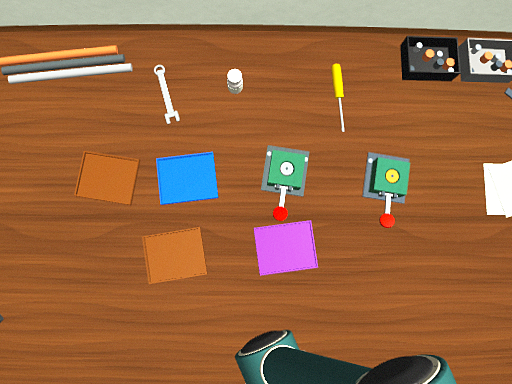

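View pics/scene0.png

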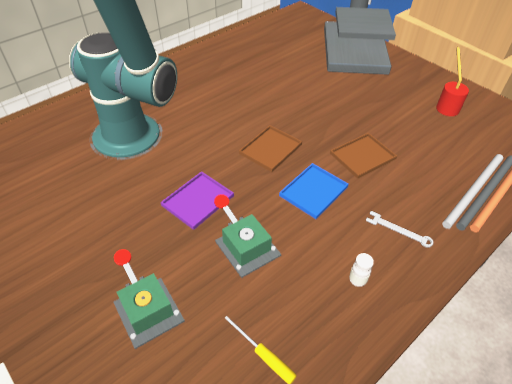

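The top view shows the brass slug at (392,176), its lever pad at (387,220), the steel block at (287,169) and the blue tray at (187,178). The scene view agrees: brass at (143,298), pad at (122,257), tray at (314,190).

```bash
python3 - <<'E'
from h import *
def cent(p,lo,hi,near,r=30):
    h=cv2.cvtColor(p,cv2.COLOR_RGB2HSV);m=cv2.inRange(h,lo,hi)
    n,l,s,c=cv2.connectedComponentsWithStats(m)
    i=min([i for i in range(1,n) if s[i,4]>30],key=lambda i:np.hypot(*(c[i]-near)))
    cn,_=cv2.findContours((l==i).astype(np.uint8),cv2.RETR_EXTERNAL,cv2.CHAIN_APPROX_NONE)
    cn=max(cn,key=cv2.contourArea)
    return cv2.minAreaRect(cn),c[i],s[i],cv2.fitEllipse(cn)[0]
objs={"brass":((20,120,120),(32,255,255),.06,(392,176),(143,298)),
"pad":((0,180,120),(6,255,255),.066,(387,220),(122,257)),
"pad2":((0,180,120),(6,255,255),.066,(280,213),(221,201)),
"tray":((100,150,80),(118,255,255),.01,(187,178),(314,190)),
"green":((60,80,50),(85,255,255),.06,(392,176),(143,298))}
for n,k in(("top",3),("scene",4)):
    p=np.load(f"{n}0.npz")["p"]
    for o,v in objs.items():
        r,c,s,e=cent(p,v[0],v[1],v[k])
        print(n,o,np.round(c,1),np.round(e,1),s,"ell->",onplane(n,[e],v[2])[0].round(4),"cen->",onplane(n,[c],v[2])[0].round(4))
        if o=="tray" : print(onplane(n,cv2.boxPoints(r),.014).round(3))
E
```

```text
top brass [391.9 175.4] [391.9 175.4] [386 169  13  14 133] ell-> [ 0.5772 -0.2809  0.06  ] cen-> [ 0.5772 -0.2809  0.06  ]
top pad [386.8 220.2] [386.8 220.2] [380 213  15  15 174] ell-> [ 0.4548 -0.2603  0.066 ] cen-> [ 0.4548 -0.2602  0.066 ]
top pad2 [280.  213.1] [280.  213.1] [273 206  15  15 177] ell-> [0.4729 0.025  0.066 ] cen-> [0.4729 0.025  0.066 ]
top tray [186.5 177.9] [186.5 177.9] [ 156  152   62   53 2682] ell-> [0.576  0.2813 0.01  ] cen-> [0.576  0.2813 0.01  ]
[[0.631 0.371 0.014]
 [0.651 0.21  0.014]
 [0.52  0.193 0.014]
 [0.501 0.352 0.014]]
top green [389.7 176.2] [389.6 176.5] [ 369  157   41   40 1048] ell-> [ 0.5742 -0.2745  0.06  ] cen-> [ 0.575  -0.2747  0.06  ]
scene brass [142.8 298.1] [142.8 298.1] [135 291  17  15 191] ell-> [ 0.5768 -0.2831  0.06  ] cen-> [ 0.577  -0.2831  0.06  ]
scene pad [121.8 256.7] [121.8 256.7] [114 249  17  17 223] ell-> [ 0.4555 -0.2635  0.066 ] cen-> [ 0.4555 -0.2635  0.066 ]
scene pad2 [221.4 201.1] [221.4 201.1] [215 195  14  13 132] ell-> [0.4757 0.0205 0.066 ] cen-> [0.4756 0.0206 0.066 ]
scene tray [313.3 190.1] [313.4 190.3] [ 280  164   68   55 2000] ell-> [0.5786 0.2729 0.01  ] cen-> [0.5781 0.2732 0.01  ]
[[0.524 0.186 0.014]
 [0.487 0.389 0.014]
 [0.633 0.361 0.014]
 [0.656 0.172 0.014]]
scene green [145.3 303.9] [144.9 303.3] [ 117  274   56   60 1714] ell-> [ 0.5907 -0.2863  0.06  ] cen-> [ 0.5925 -0.2864  0.06  ]
```

```bash
cat >> h.py <<'E'
def delta(*ts):
    st=bot.read_state();Rm=R.from_rotvec(st["tcp_rot"]).as_matrix()
    print("t",round(st["time"],2),"tcp",st["tool_pos"].round(4),"F",st["wrist_force"].round(1),"w",round(st["width"],3),"grip",round(st["grip_force"],1),"q",st["q"].round(2))
    for t in ts: print(t,"->",((np.array(t)-st["tool_pos"])@Rm*100).round(2))
E
python3 - <<'E'
from h import *
print(R.from_rotvec(bot.read_state()["tcp_rot"]).as_matrix().round(3))
delta((.453,-.262,.12),(.453,-.262,.07))
E
```

```text
[[ 0.897  0.441 -0.001]
 [ 0.441 -0.897  0.002]
 [ 0.    -0.002 -1.   ]]
t 0.1 tcp [ 0.2975 -0.6052  0.2301] F [ 0.2 -0.7 -0.1] w 1.001 grip 0.0 q [-1.15  0.26  1.61 -0.    1.27 -0.04]
(0.453, -0.262, 0.12) -> [ 29.1  -23.92  11.06]
(0.453, -0.262, 0.07) -> [ 29.1  -23.91  16.06]
```

step_arm:
  motion:
    - [0,10,-8,0,0]
    - [0,20,-16,0,0]
    - [0,29.1,-23.9,2,0]
    - [0,29.1,-23.9,5,0]
    - [0,29.1,-23.9,5,0]
    - [0,29.1,-23.9,5,0]
    - [0,29.1,-23.9,5,0]
    - [0,29.1,-23.9,5,0]
    - [0,29.1,-23.9,5,0]
    - [0,29.1,-23.9,5,0]
    - [0,29.1,-23.9,5,0]
    - [0,29.1,-23.9,5,0]
    - [0,29.1,-23.9,5,0]
    - [0,29.1,-23.9,5,0]

```text
time: 1.5
tool_pos: [0.4532, -0.2638, 0.1814]
tcp_rot: [3.06, 0.709, 0.0]
wrist_force: [-0.5, -0.2, -1.0]
width: 0.002
grip_force: 0.0
```

```bash
python3 - <<'E'
from h import *
st=bot.read_state();p,d=bot.read_camera("wrist");cv2.imwrite("pics/w1.png",p[:,:,::-1])
h=cv2.cvtColor(p,cv2.COLOR_RGB2HSV)
for nm,lo,hi,z in(("brass",(20,120,120),(32,255,255),.06),("pad",(0,180,120),(6,255,255),.066)):
    n,l,s,c=cv2.connectedComponentsWithStats(cv2.inRange(h,lo,hi))
    for i in range(1,n):
        if s[i,4]>200: print(nm,c[i].round(1),s[i],onplane("wrist",[c[i]],z,st)[0].round(4))
delta((.453,-.262,.066))
E
```

```text
t 1.55 tcp [ 0.4533 -0.2636  0.1814] F [-0.2 -0.3 -0.2] w -0.0 grip 0.0 q [-0.57  0.02  1.98 -0.    1.15  0.54]
(0.453, -0.262, 0.066) -> [ 0.05 -0.16 11.54]
```

View pics/w1.png

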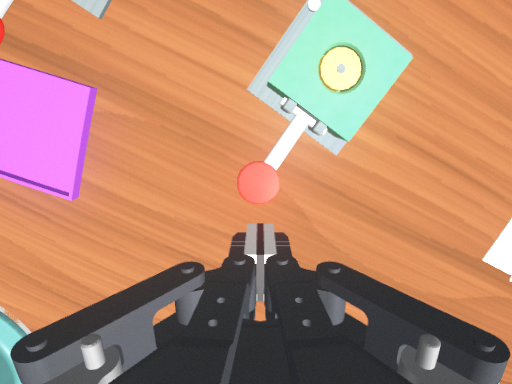

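The wrist view shows the brass slug at about (341,69) and the pad at (258,182). The colours are paler here, so I'll loosen the masks.

```bash
python3 - <<'E'
from h import *
p=cv2.imread("pics/w1.png");st=bot.read_state();h=cv2.cvtColor(p,cv2.COLOR_BGR2HSV)
print(h[72,330],h[182,258])
for nm,lo,hi,z,pt in(("brass",(20,70,120),(34,255,255),.06,(341,69)),("pad",(0,150,120),(5,255,255),.066,(258,182))):
    n,l,s,c=cv2.connectedComponentsWithStats(cv2.inRange(h,lo,hi))
    i=min([i for i in range(1,n) if s[i,4]>200],key=lambda i:np.hypot(*(c[i]-pt)))
    print(nm,c[i].round(1),s[i],onplane("wrist",[c[i]],z,st)[0].round(4))
E
```

```text
[ 30  51 255] [  3 125 255]
brass [334.1  70.5] [319  47  43  44 226] [ 0.5719 -0.2763  0.06  ]Traceback (most recent call last):
  File "<stdin>", line 6, in <module>
ValueError: min() iterable argument is empty
```

```bash
python3 - <<'E'
from h import *
st=bot.read_state();h=cv2.cvtColor(cv2.imread("pics/w1.png"),cv2.COLOR_BGR2HSV)
for nm,lo,hi,z,pt in(("brass",(22,40,120),(36,255,255),.06,(340,69)),("pad",(0,100,120),(5,255,255),.066,(258,182))):
    n,l,s,c=cv2.connectedComponentsWithStats(cv2.inRange(h,lo,hi))
    i=min([i for i in range(1,n) if s[i,4]>500],key=lambda i:np.hypot(*(c[i]-pt)))
    b=s[i][:2]+(s[i][2:4]-1)/2
    print(nm,c[i].round(1),s[i],onplane("wrist",[c[i],b],z,st).round(4))
delta((.454,-.262,.068))
E
```

```text
brass [340.   68.2] [ 319   47   43   44 1383] [[ 0.5759 -0.28    0.06  ]
 [ 0.5757 -0.2801  0.06  ]]
pad [257.5 182.2] [ 237  161   43   43 1401] [[ 0.4558 -0.2603  0.066 ]
 [ 0.4561 -0.2606  0.066 ]]
t 1.55 tcp [ 0.4533 -0.2636  0.1814] F [-0.2 -0.3 -0.2] w -0.0 grip 0.0 q [-0.57  0.02  1.98 -0.    1.15  0.54]
(0.454, -0.262, 0.068) -> [ 0.14 -0.12 11.34]
```

step_arm:
  motion:
    - [0,0.2,-0.2,4,0]
    - [0,0.2,-0.2,8,0]
    - [0,0.2,-0.2,10.5,0]
    - [0,0.2,-0.2,11.2,0]
    - [0,0.2,-0.2,11.5,0]
    - [0,0.2,-0.2,11.8,0]
    - [0,0.2,-0.2,12.1,0]
    - [0,0.2,-0.2,12.4,0]
    - [0,0.2,-0.2,12.7,0]
    - [0,0.2,-0.2,13.0,0]
    - [0,0.2,-0.2,13.3,0]
    - [0,0.2,-0.2,13.6,0]
    - [0,0.2,-0.2,13.9,0]
    - [0,0.2,-0.2,14.1,0]
    - [0,0.2,-0.2,14.3,0]
    - [0,0.2,-0.2,14.3,0]
    - [0,0.2,-0.2,14.3,0]

```text
time: 3.25
tool_pos: [0.455, -0.2612, 0.0406]
tcp_rot: [3.058, 0.711, 0.001]
wrist_force: [-4.5, 1.5, 6.0]
width: 0.001
grip_force: 3.4
```

step_arm:
  motion:
    - [0,0,0,0.1,0]
    - [0,0,0,0.2,0]
    - [0,0,0,0.3,0]
    - [0,0,0,0.4,0]
    - [0,0,0,0.4,0]

```text
time: 3.75
tool_pos: [0.4553, -0.2613, 0.0368]
tcp_rot: [3.058, 0.711, 0.002]
wrist_force: [-4.5, 1.1, 6.7]
width: 0.001
grip_force: 4.0
```

step_arm:
  motion:
    - [0,0,0,0.05,0]
    - [0,0,0,0.1,0]
    - [0,0,0,0.15,0]
    - [0,0,0,0.2,0]
    - [0,0,0,0.2,0]

```text
time: 4.25
tool_pos: [0.4555, -0.2614, 0.0362]
tcp_rot: [3.058, 0.711, 0.002]
wrist_force: [-8.3, 2.9, 17.7]
width: 0.001
grip_force: 9.2
```

step_arm:
  motion:
    - [0,0,0,-2,0]
    - [0,0,0,-6,0]
    - [8.5,0,0,-11,0]
    - [8.5,0,0,-13,0]
    - [8.5,0,0,-13,0]
    - [8.5,0,0,-13,0]

```text
time: 4.85
tool_pos: [0.4555, -0.261, 0.1642]
tcp_rot: [3.057, 0.711, 0.005]
wrist_force: [-0.6, -0.1, -0.8]
width: 0.677
grip_force: 0.0
```

```bash
python3 - <<'E'
from h import *
st=bot.read_state();p,d=bot.read_camera("wrist");p=p[:,:,::-1].copy();cv2.imwrite("pics/w2.png",p);h=cv2.cvtColor(p,cv2.COLOR_BGR2HSV)
for nm,lo,hi,z,pt in(("brass",(22,40,120),(36,255,255),.086,(340,69)),):
    n,l,s,c=cv2.connectedComponentsWithStats(cv2.inRange(h,lo,hi))
    i=min([i for i in range(1,n) if s[i,4]>500],key=lambda i:np.hypot(*(c[i]-pt)))
    b=s[i][:2]+(s[i][2:4]-1)/2
    print(nm,c[i].round(1),s[i],onplane("wrist",[c[i],b],z,st).round(4))
delta((.576,-.281,.17),(.576,-.281,.06))
p,d=bot.read_camera("scene");cv2.imwrite("pics/s2.png",cv2.resize(p[200:360,60:300,::-1],None,fx=3,fy=3))
E
```

```text
brass [357.7  65.1] [ 330   40   53   53 1866] [[ 0.5762 -0.2802  0.086 ]
 [ 0.5751 -0.2794  0.086 ]]
t 4.9 tcp [ 0.4544 -0.2603  0.1625] F [-0.2 -0.   0.3] w 0.767 grip 0.0 q [-0.57  0.03  2.    0.    1.11  0.55]
(0.576, -0.281, 0.17) -> [10.    7.22 -0.74]
(0.576, -0.281, 0.06) -> [10.    7.21 10.26]
```

View pics/s2.png

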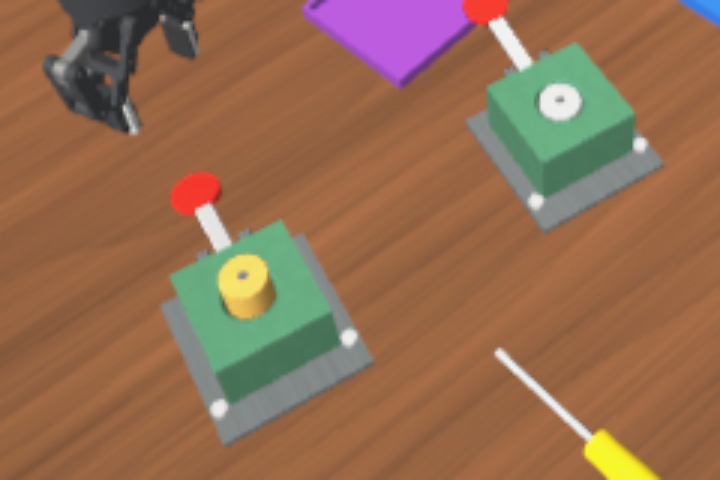

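View pics/w2.png

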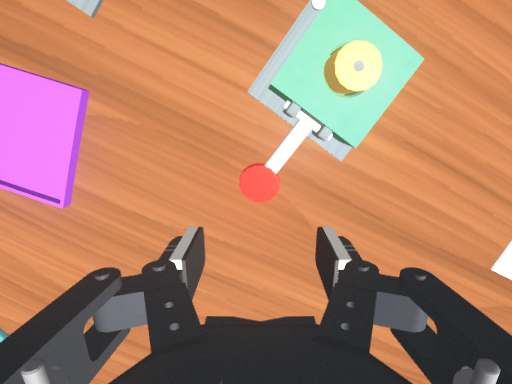

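The brass slug now stands proud at crop (245,285) and wrist (358,65). The steel one is still flush at crop (560,100). Next I move over the brass slug.

step_arm:
  motion:
    - [8.5,4,3,-0.5,0]
    - [8.5,8,6,-0.5,0]
    - [8.5,10,7.2,-0.5,0]
    - [8.5,10,7.2,-0.5,0]
    - [8.5,10,7.2,-0.5,0]
    - [8.5,10,7.2,-0.5,0]
    - [8.5,10,7.2,-0.5,0]

```text
time: 5.65
tool_pos: [0.5745, -0.2805, 0.1667]
tcp_rot: [-3.059, -0.71, 0.002]
wrist_force: [-0.1, -0.1, 0.5]
width: 0.995
grip_force: 0.0
```

```bash
python3 -c "
from h import *
delta((.576,-.281,.0605))"
```

```text
t 5.65 tcp [ 0.5745 -0.2805  0.1667] F [-0.1 -0.1  0.5] w 0.995 grip 0.0 q [-0.49  0.24  1.75 -0.    1.15  0.62]
(0.576, -0.281, 0.0605) -> [ 0.13  0.12 10.61]
```

step_arm:
  motion:
    - [8.5,0.1,0.1,4,0]
    - [8.5,0.1,0.1,8,0]
    - [8.5,0.1,0.1,10.6,0]
    - [8.5,0.1,0.1,10.6,0]
    - [8.5,0.1,0.1,10.6,0]
    - [6,0.1,0.1,10.6,0]
    - [5,0.1,0.1,10.6,0]
    - [4.5,0.1,0.1,10.6,0]
    - [4.2,0.1,0.1,10.6,0]
    - [3.9,0.1,0.1,10.6,0]
    - [3.7,0.1,0.1,10.6,0]
    - [3.5,0.1,0.1,10.6,0]
    - [3,0.1,0.1,10.6,0]
    - [3,0.1,0.1,10.6,0]
    - [3,0.1,0.1,10.6,0]
  force: 40

```text
time: 7.15
tool_pos: [0.5772, -0.281, 0.0615]
tcp_rot: [-3.06, -0.711, 0.0]
wrist_force: [-1.8, 1.8, 5.7]
width: 0.407
grip_force: 39.5
```

step_arm:
  motion:
    - [3,0,0,-0.5,0]
    - [3,0,0,-1,0]
    - [3,0,0,-1.5,0]
    - [3,0,0,-2,0]
    - [3,0,0,-2.5,0]
    - [3,0,0,-3.2,0]
    - [3,0,0,-4,0]
    - [3,0,0,-5.5,0]
    - [3,0,0,-8,0]
    - [3,0,0,-10,0]
    - [3,0,0,-10,0]
    - [3,0,0,-10,0]
  force: 50

```text
time: 8.35
tool_pos: [0.5777, -0.2815, 0.1624]
tcp_rot: [3.059, 0.711, 0.002]
wrist_force: [0.9, 0.8, -2.5]
width: 0.405
grip_force: 50.1
```

```bash
python3 - <<'E'
from h import *
delta((.576,.279,.165),(.576,.279,.019))
p,d=bot.read_camera("scene");cv2.imwrite("pics/s3.png",cv2.resize(p[170:330,60:300,::-1],None,fx=3,fy=3))
E
```

```text
t 8.35 tcp [ 0.5777 -0.2815  0.1624] F [ 0.9  0.8 -2.5] w 0.405 grip 50.1 q [-0.49  0.25  1.75 -0.    1.14  0.62]
(0.576, 0.279, 0.165) -> [ 24.57 -50.37  -0.32]
(0.576, 0.279, 0.019) -> [ 24.56 -50.4   14.28]
```

View pics/s3.png

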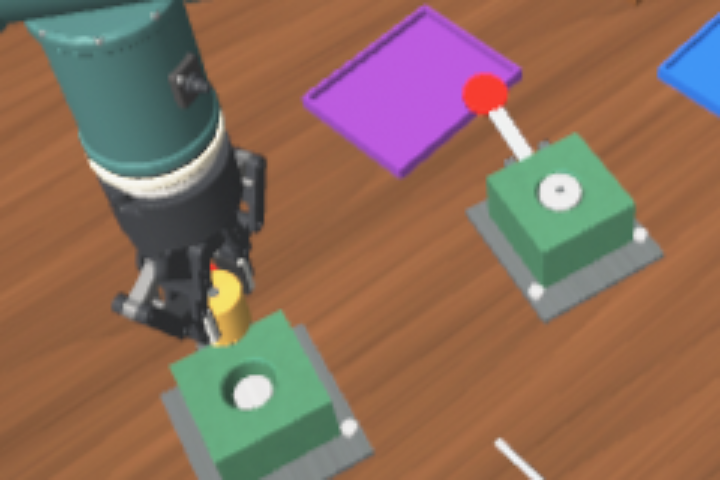

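The slug is held upright at crop (228,305), and its pocket is empty at (250,390). I carry it to the tray at this height, well above the steel block.

step_arm:
  motion:
    - [3,1,-2,-0.5,0]
    - [3,2.5,-5,-1,0]
    - [3,4.4,-9,-1,0]
    - [3,6.3,-13,-1,0]
    - [3,8.3,-17,-1,0]
    - [3,10.2,-21,-1,0]
    - [3,12.2,-25,-1,0]
    - [3,14.1,-29,-1,0]
    - [3,16.1,-33,-1,0]
    - [3,18,-37,-1,0]
    - [3,20,-41,-1,0]
    - [3,21.9,-45,-1,0]
    - [3,23.4,-48,-1,0]
    - [3,24.5,-50.4,-1,0]
    - [3,24.5,-50.4,-1,0]
    - [3,24.5,-50.4,-1,0]
    - [3,24.5,-50.4,-1,0]
    - [3,24.5,-50.4,-1,0]

```text
time: 10.2
tool_pos: [0.5746, 0.2778, 0.1707]
tcp_rot: [3.06, 0.709, -0.002]
wrist_force: [0.2, -0.7, -1.5]
width: 0.404
grip_force: 50.4
```

```bash
python3 - <<'E'
from h import *
delta((.576,.279,.03),(.576,.279,.019))
p,d=bot.read_camera("scene");cv2.imwrite("pics/s4.png",cv2.resize(p[80:240,220:460,::-1],None,fx=3,fy=3))
E
```

```text
t 10.2 tcp [0.5746 0.2778 0.1707] F [ 0.2 -0.7 -1.5] w 0.404 grip 50.4 q [ 0.41  0.24  1.75 -0.    1.15  1.53]
(0.576, 0.279, 0.03) -> [ 0.19 -0.05 14.07]
(0.576, 0.279, 0.019) -> [ 0.19 -0.05 15.17]
```

View pics/s4.png

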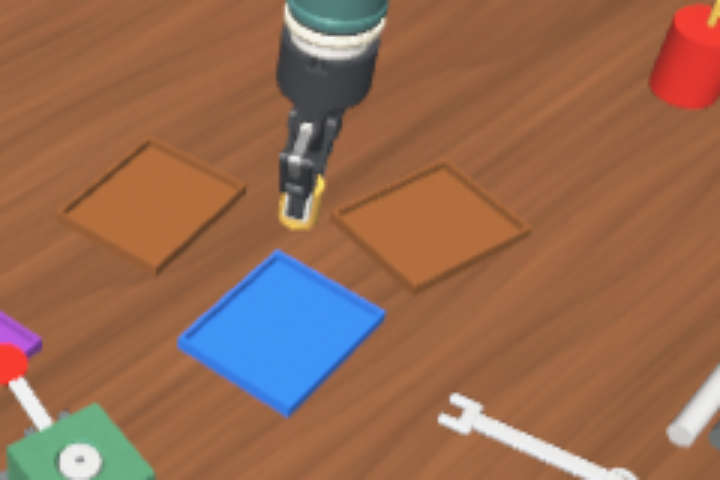

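The slug is held above the tray, at crop (300,215) with the tray centred at (283,332). I descend quickly, then slowly near the floor.

step_arm:
  motion:
    - [3,0.1,0,3,0]
    - [3,0.1,0,6,0]
    - [3,0.1,0,9,0]
    - [3,0.1,0,12,0]
    - [3,0.1,0,13.5,0]
    - [3,0.1,0,14.2,0]
    - [3,0.1,0,14.4,0]
    - [3,0.1,0,14.6,0]
    - [3,0.1,0,14.8,0]
    - [3,0.1,0,14.8,0]
    - [3,0.1,0,14.8,0]

```text
time: 11.35
tool_pos: [0.5762, 0.2799, 0.0241]
tcp_rot: [-3.06, -0.711, -0.002]
wrist_force: [-0.1, -0.0, -2.5]
width: 0.406
grip_force: 50.4
```

step_arm:
  motion:
    - [3,0,0,0.1,0]
    - [3,0,0,0.2,0]
    - [3,0,0,0.3,0]
    - [3,0,0,0.4,0]
    - [3,0,0,0.4,0]

```text
time: 11.85
tool_pos: [0.5757, 0.2796, 0.0198]
tcp_rot: [3.06, 0.711, -0.0]
wrist_force: [-2.5, -0.7, 2.3]
width: 0.4
grip_force: 50.9
```

step_arm:
  motion:
    - [3,0,0,0.05,0]
    - [3,0,0,0.1,0]
    - [3,0,0,0.1,0]

```text
time: 12.15
tool_pos: [0.5758, 0.2796, 0.0197]
tcp_rot: [3.06, 0.711, -0.0]
wrist_force: [-4.3, -2.2, 8.9]
width: 0.404
grip_force: 51.3
```

Firm contact with the floor, so I open gently and retreat upward.

step_arm:
  motion:
    - [3.4,0,0,0,0]
    - [3.7,0,0,0,0]
    - [4,0,0,0,0]
    - [4.5,0,0,0,0]
    - [5.5,0,0,0,0]
    - [6.5,0,0,0,0]
    - [6.5,0,0,0,0]
    - [6.5,0,0,-1,0]
    - [6.5,0,0,-3,0]
    - [6.5,0,0,-7,0]
    - [6.5,0,0,-11,0]
    - [6.5,0,0,-15,0]
    - [6.5,0,0,-17,0]
    - [6.5,0,0,-17,0]
    - [6.5,0,0,-17,0]
  force: 20

```text
time: 13.65
tool_pos: [0.5758, 0.2797, 0.189]
tcp_rot: [-3.06, -0.711, -0.002]
wrist_force: [-0.1, 0.2, -1.0]
width: 0.76
grip_force: 0.0
```

```bash
python3 - <<'E'
from h import *
delta()
p,d=bot.read_camera("scene");cv2.imwrite("pics/s5.png",cv2.resize(p[100:340,100:460,::-1],None,fx=2,fy=2))
E
```

```text
t 13.65 tcp [0.5758 0.2797 0.189 ] F [-0.1  0.2 -1. ] w 0.76 grip 0.0 q [0.41 0.23 1.73 0.   1.18 1.53]
```

View pics/s5.png

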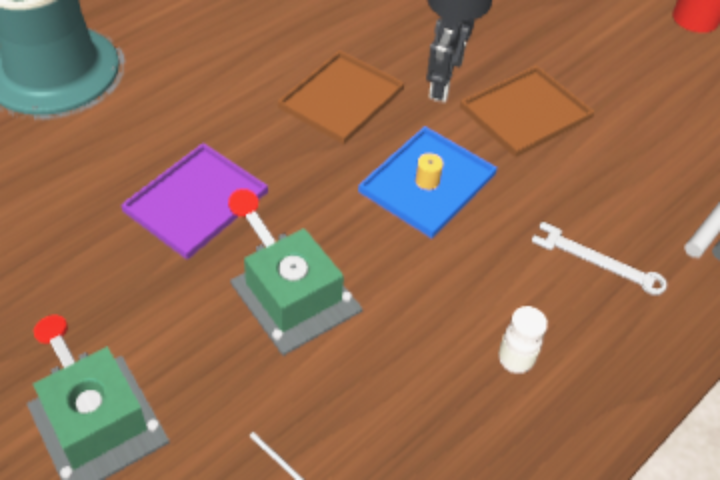

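The brass slug stands upright in the blue tray at (429,172), the steel slug is still seated at (293,268), and the gripper is clear.

```bash
python3 -c "
from workcell import bot
print(bot.finish_job())"
```

```text
the job is handed in; nothing more can be done
None
```

The job is handed in: I pressed the brass block's lever and set the brass slug upright in the blue tray; the steel slug is still seated, and it took about 14 s of the 51 s allowed.

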